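Tighten a wheel hub's bearing ring with a two-pin spanner

TASK

Take the two-pin spanner from its pipe stand, seat both of its pins fully in holes of the bearing ring in the wheel hub, and turn the ring clockwise with it until the ring comes up tight. Work gently: do not press or wrench hard on the ring, turn it with the spanner only and leave the other things on the table alone. Then stand the spanner back in its pipe stand, upright with its pins down in the pipe, and let go.

Things in the scene. Friction and masses are not known exactly. Their poses are not given: they have to be found in the camera images.
- hub_flange (a point): The fixed wheel hub, a grey turned casting on a 170 mm square steel plate; point on its vertical axis, on top of its round flange (140 mm across, 45 mm above the table). Five 12 mm studs stand on the flange on a 116 mm circle, tops 71 mm above the table. Above the flange a nose 92 mm across, rim 83 mm high, holds the bearing ring. Stands at any yaw.
- hub_face (a point): Centre of the bearing ring's top face (on the hub's axis, 85 mm above the table; turns with the hub, not with the ring). Plain flat steel ring 76 mm across, 12 mm thick, with four round through holes 9.5 mm across, 12 mm deep, 90 degrees apart on a 50 mm circle. Any two opposite holes take the pins. How the holes lie round the axis is not measured: find it by eye or feel.
- ring (a joint): How far the ring is screwed in, rad: grows clockwise seen from above; starts at 0.2 to 0.7, comes up tight on a hard stop at 1.2 (the torque rises within a few hundredths of a rad), stays where left. Says nothing of where the holes are. Turning takes 0.3 N m; pins sliding on its face under 5 to 8 N do not turn it; 0.5 to 0.9 N m at the stop is tight. Over 100 N in all from the spanner damages it.
- spanner_grip (a point): Centre of the crossbar of the T-handled steel two-pin spanner (82 mm high, about 0.4 kg). Crossbar 110 mm long, 16 mm wide, 20 mm high; take it at its middle, across the 16 mm. Own x along the crossbar and the line of the pins, z up. 72 mm above the pin tips, 64 mm above the head's underside. Stands upright in its stand at any yaw, this point then 94 mm above the table.
- spanner_head (a point): Centre of the underside of the spanner's oblong head, 80 x 24 mm, 12 mm thick, on a round 16 mm stem. Two round pins stick out below it, 7 mm across, 8 mm long, tips chamfered, 50 mm apart. With both pins home this underside lies on the ring's face.
- pin_a (a point): Tip of one pin of the spanner (25 mm along the spanner's own +x from its axis, at its lowest end).
- pin_b (a point): Tip of the other pin (25 mm along the spanner's own -x).
- stand_top (a point): Centre of the mouth of the spanner's stand: a fixed upright offcut of round pipe, 92 mm outside, 64 mm inside, rim 30 mm above the table, welded on a 120 mm square plate 6 mm thick. The spanner's head bridges the rim, pins hanging inside the pipe with 3.5 mm of play all round.
- wrench_long: Bystander: loose 200 mm open-ended wrench lying on the table; origin under its middle.
- wrench_short: Bystander: loose 150 mm open-ended wrench; origin under its middle.
- race: Bystander: loose steel bearing race, 60 mm across, 16 mm high; origin under its centre.
- tube_cut: Bystander: loose offcut of dark square bar, 100 x 40 x 40 mm; origin under its centre.
- tub: Bystander: loose red plastic tub, 116 mm across, 120 mm high; origin under its centre.
- can: Bystander: loose brown jar, 90 mm across, 100 mm high; origin under its centre.
- hammer: Bystander: loose 280 mm hammer lying on the table; origin under its middle.
Not all that is in view belongs to the job. Leave any blue or pink look-alike of the part that bears spanner_grip alone. Leave any turquoise look-alike of the part that bears stand_top alone.

How it is judged (in metres and radians):
On the way, in this order (a step that is already met when the one before it is completed fails the run):
1. both pins of the spanner are seated in holes of the ring (tips at least 5 mm below the ring's face, spanner centred on it) while the ring is still loose (horizontal distance between spanner_grip and hub_face below 0.005 m and z of each of pin_a, pin_b in the frame of hub_face below -0.005 m and value of joint ring below 1.1 rad), for 0.2 s.
2. the ring is turned up tight with both pins still seated (horizontal distance between spanner_grip and hub_face below 0.005 m and z of each of pin_a, pin_b in the frame of hub_face below -0.005 m and value of joint ring above 1.17 rad), for 0.2 s.
At the end, for the whole second after the job is handed in: The ring is tight (joint above 1.16 of 1.2 rad); the spanner stands in its pipe stand, its axis within 9 mm of the pipe's, both pin tips at least 4 mm below the rim, upright within 0.12 rad, at rest and released (value of joint ring above 1.16 rad and horizontal distance between spanner_grip and stand_top below 0.009 m and z of each of pin_a, pin_b in the frame of stand_top below -0.004 m and angle between spanner_grip's own z axis and vertical below 0.12 rad and linear speed of spanner below 0.02 m/s); the robot touches nothing.
It fails at once if the spanner is pressed or wrenched on the ring with more than 100 N in all (contact force between spanner and ring above 100 N).
It fails at once if the ring is touched by the robot itself (contact force between any of the fingers, the arm and ring above 1 N).
It fails at once if a bystander is moved by more than 30 mm (distance of any of wrench_long, wrench_short, race, tube_cut, tub, can, hammer from where it was at the start of the episode above 0.03 m).
It also fails if it takes over 70 s, if anything falls off the work surface, if the arm or the gripper's body presses on something with over 40 N, if the wrist force passes 120 N, or if a joint passes its speed limit or range.

ROBOT

A 6-joint arm with a two-finger parallel gripper is mounted at the origin on the work surface. World frame = base frame: x ahead of the robot, y to its left, z up, the work surface at z = 0. Lengths are in mm, angles in rad, forces in N, time in s.
With the tool pointing down it reaches from about 350 to 975 mm from the base axis. Payload 7.1 kg.
Tool frame: the origin (TCP) lies on the front face of the gripper's body, between the roots of the fingers; the fingertips stand 80 mm ahead of it and the grasp point (between the pads) lies 61 mm ahead of it (env.tips_ahead is the distance from the TCP to the fingertips, in mm); z points along the fingers, y is the direction in which the jaws open and shut (so a half turn about z gives the same grasp; the last joint's range is limited). The gripper opens to 88 mm and grips with 3 to 60 N. Pads are 20 mm wide; open, the fingers measure 115 mm over their backs; the gripper's body (75 mm by 178 mm) begins 61 mm behind the grasp point.
Start: joints at [-1.25, 0.423, 1.63, -0, 1.089, -0.019], TCP at [208.329, -589.241, 302.675] pointing down, gripper open.
Joint ranges: [-3, 3], [-0.9, 2.11], [0.09, 2.58], [-1.31, 4.45], [0.11, 2.69], [-2.54, 2.54]. Speed limits (rad/s): [2.39, 2.39, 3.01, 3.14, 3.14, 3.14].

INTERFACE

Orientations are given as a unit quaternion [x, y, z, w].
In Python, from station import env, set_gripper, viewer, workorder gives the robot as it stands. Calls block until the motion is done:
- env.reach(position, orientation): joint-space move of the TCP to a pose.
- env.move_l(position, rot=None, rate=150, f_stop=None): straight line of the TCP; rot=None keeps the orientation; rate is the mean speed in mm/s. With f_stop (N) it stops when the force on the tool has changed by that much, and returns True; else False.
- env.move_joints(angles): joint-space move.
- set_gripper(opening): finger opening in mm; the grip force is fixed at half the most; returns when the fingers have stopped.
- env.hold(seconds).
- env.ik(position, orientation): joint angles nearest the present ones, or None.
- env.read_state(): the state.
- viewer.camera(name): name is "scene" or "top" or "wrist"; returns the picture (400x640x3 uint8, blue, green, red); there is no depth.
- viewer.camera_params(name): a dict with "fx", "fy", "cx", "cy" (pixels), "pose" (4x4, takes a point from camera to world coordinates); the wrist camera has in their place "tool_from_camera" (4x4, takes a point from camera to tool coordinates, whose origin is the TCP and whose axes are the flange's). Camera axes: x right, y up, looking along -z (the intrinsics and any distortion apply to the point x, -y, -z); pixel columns grow to the right and rows downward; lengths in mm; the calibration is good to about 2 mm. A picture is of the moment at which its call begins: read the wrist's pose just before it. camera_params takes no time and is no camera call.
A pose or a line that the arm cannot do raises env.IKError and nothing moves.
- workorder.sign_off(): hands the job in, once; it reports no verdict.
The state is a dict: "time_s": time; "qpos": joint angles; "dq": joint speeds; "tau": joint torques, N m; "tool_pos": TCP position; "orientation": TCP orientation; "force": force on the tool from outside, world axes, zero at the start; "wrist_torque": the same for the moment, N m; "width": finger opening in mm.
Only numpy, scipy, OpenCV 4.12 (cv2) and the standard library are available. Lean on these libraries where they do the work, as an engineer would, in place of code of your own. Each camera call takes 0.05 s, during which the arm holds its last target. There are 200 camera calls.

## Working session

There is one attempt and no reset: what is moved stays moved. The work goes in short steps, each a Python script; the robot and the scene stay as the last script left them, time stands still between calls to the robot, and variables do not carry over. Pictures are saved under pics/ and viewed, about 8 in all and at most 12, crops included, and the job is handed in when it is done.

```bash
ls; mkdir -p pics
python3 - <<'E'
from station import env, viewer
import cv2,numpy as np
for n in("top","scene"):
    cv2.imwrite(f"pics/{n}0.png",viewer.camera(n)); p=viewer.camera_params(n); print({k:(np.round(v,4).tolist() if k=="pose" else v) for k,v in p.items()})
print({k:(np.round(v,4).tolist() if k!="pose" else v) for k,v in viewer.camera_params("wrist").items()})
print(env.read_state())
E
```

```text
pics
{'fx': 468.32384163197344, 'fy': 468.32384163197344, 'cx': 322.180713383104, 'cy': 197.27005341713758, 'pose': [[-0.0031, 0.9989, -0.0476, 487.6667], [-0.9998, -0.004, -0.0193, -12.7923], [-0.0194, 0.0475, 0.9987, 1294.766], [0.0, 0.0, 0.0, 1.0]]}
{'fx': 375.0520071516617, 'fy': 375.0520071516617, 'cx': 320.03468728134175, 'cy': 202.20731149080362, 'pose': [[0.5403, -0.6916, 0.4793, 995.2849], [0.8415, 0.4457, -0.3055, -282.7245], [-0.0023, 0.5683, 0.8228, 849.156], [0.0, 0.0, 0.0, 1.0]]}
{'fx': 341.9875, 'fy': 341.9875, 'cx': 325.7391, 'cy': 199.3156, 'tool_from_camera': [[0.0006, 0.9684, 0.2493, 66.9365], [1.0, -0.0006, -0.0002, 1.1716], [-0.0, 0.2493, -0.9684, -82.7196], [0.0, 0.0, 0.0, 1.0]]}
{'time_s': 0.1, 'qpos': array([-1.24997700e+00,  4.23793290e-01,  1.63059736e+00,  1.56133408e-06,
        1.08858538e+00, -1.90200845e-02]), 'dq': array([-0.00169958, -0.00274516, -0.00367035,  0.00020858, -0.00029386,
        0.00018759]), 'tau': array([ 1.10083060e-03, -5.45608985e+01, -2.74325734e+01,  6.45272154e-02,
        1.87844055e-02, -3.03282638e-05]), 'tool_pos': array([ 208.22634282, -588.88597595,  301.96769536]), 'orientation': array([ 9.85598174e-01,  1.69102813e-01, -1.03295640e-04, -6.83927757e-04]), 'force': array([0.06402577, 0.50284171, 0.08403544]), 'wrist_torque': array([0.09072542, 0.03117278, 0.05256259]), 'width': 87.94549872649058}
```

View pics/top0.png

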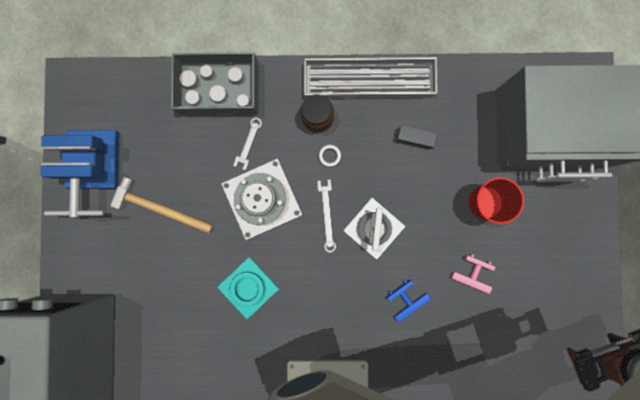

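View pics/scene0.png

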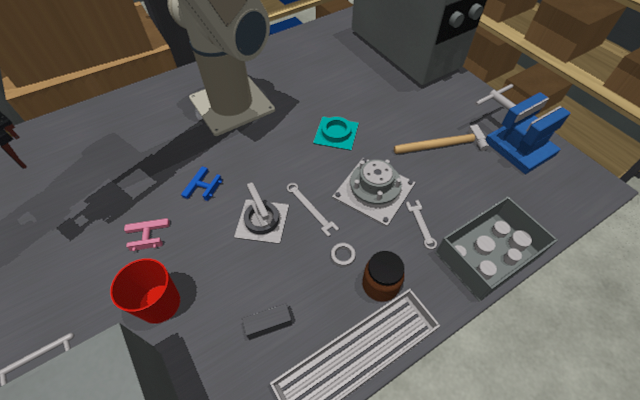

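```bash
cat > h.py <<'E'
from station import env, set_gripper, viewer, workorder
import cv2, numpy as np, json
from scipy.spatial.transform import Rotation as R
def q(yaw): return (R.from_euler('z',yaw)*R.from_euler('x',np.pi)).as_quat()
def T(s):
    M=np.eye(4); M[:3,:3]=R.from_quat(s['orientation']).as_matrix(); M[:3,3]=s['tool_pos']; return M
def ray(p,M,u,v,z):
    d=M[:3,:3]@np.array([(u-p['cx'])/p['fx'],-(v-p['cy'])/p['fy'],-1]); o=M[:3,3]
    return (o+d*(z-o[2])/d[2])[:2]
def top(u,v,z):
    p=viewer.camera_params('top'); return ray(p,np.array(p['pose']),u,v,z)
def shot(name):
    s=env.read_state(); im=viewer.camera('wrist'); cv2.imwrite(f'pics/{name}.png',im)
    M=T(s)@np.array(viewer.camera_params('wrist')['tool_from_camera']); np.save(f'pics/{name}.npy',M); return im
def wr(name,u,v,z):
    return ray(viewer.camera_params('wrist'),np.load(f'pics/{name}.npy'),u,v,z)
def proj(name,P):
    p=viewer.camera_params('wrist'); c=np.linalg.inv(np.load(f'pics/{name}.npy'))@np.append(P,1)
    return p['cx']-p['fx']*c[0]/c[2], p['cy']+p['fy']*c[1]/c[2]
def rectify(name,c,z,half=60,px=5):
    """orthophoto of plane z round c: +x world right, +y up; px pixels per mm"""
    n=2*half*px; g=np.array([[0,0],[n,0],[n,n],[0,n]],np.float32)
    w=[(c[0]-half,c[1]+half),(c[0]+half,c[1]+half),(c[0]+half,c[1]-half),(c[0]-half,c[1]-half)]
    s=np.float32([proj(name,[*a,z]) for a in w])
    return cv2.warpPerspective(cv2.imread(f'pics/{name}.png'),cv2.getPerspectiveTransform(s,g),(n,n),flags=cv2.INTER_CUBIC)
E
python3 - <<'E'
from h import *
hub=top(258,198,85); bar=(top(377,206,104)+top(375,250,104))/2; st=top(375,229,6)
a=top(377,206,104);b=top(375,250,104)
print(hub,bar,np.linalg.norm(a-b),st)
for nm,c,z in(("hub",hub,85),("bar",bar,104)):
    for k,y in enumerate((-np.pi/2,np.pi/2) if 0 else (0,np.pi)):
        for yy in (y,y-2*np.pi):
            try:
                j=env.ik([*c,z+177],q(yy)); print(nm,k,yy,None if j is None else np.round(j,2))
            except Exception as e: print(e)
E
```

```text
[544.06506772 177.03146105] [ 466.06112265 -125.89689217] 111.35092531406838 [ 461.4239895  -132.43997151]
hub 0 0 [ 0.29  0.4   1.78 -0.    0.96  1.86]
hub 0 -6.283185307179586 [ 0.29  0.4   1.78 -0.    0.96  1.86]
hub 1 3.141592653589793 [ 0.29  0.4   1.78  0.    0.96 -1.28]
hub 1 -3.141592653589793 [ 0.29  0.4   1.78  0.    0.96 -1.28]
bar 0 0 [-0.29  0.24  1.96 -0.    0.94  1.28]
bar 0 -6.283185307179586 [-0.29  0.24  1.96 -0.    0.94  1.28]
bar 1 3.141592653589793 [-0.29  0.24  1.96  0.    0.94 -1.86]
bar 1 -3.141592653589793 [-0.29  0.24  1.96  0.    0.94 -1.86]
```

Run:
```python
from h import *
hub=np.array([544.,177.]); bar=np.array([466.,-126.])
for nm,c,z,y in(("barA",bar,104,0),("barB",bar,104,np.pi),("hubB",hub,85,np.pi),("hubA",hub,85,0)):
    env.reach([*c,z+170],q(y)); env.hold(.3); shot(nm)
print(env.read_state()['time_s'])
cv2.imwrite('pics/hubAB.png',np.hstack([rectify('hubA',hub,85,45,4),rectify('hubB',hub,85,45,4)]))
r=[rectify(n,bar,104,70,4) for n in('barA','barB')]
cv2.imwrite('pics/barAB.png',cv2.resize(np.hstack(r),None,fx=.7,fy=.7,interpolation=cv2.INTER_AREA))
```

```text
9.9083
```

View pics/hubAB.png

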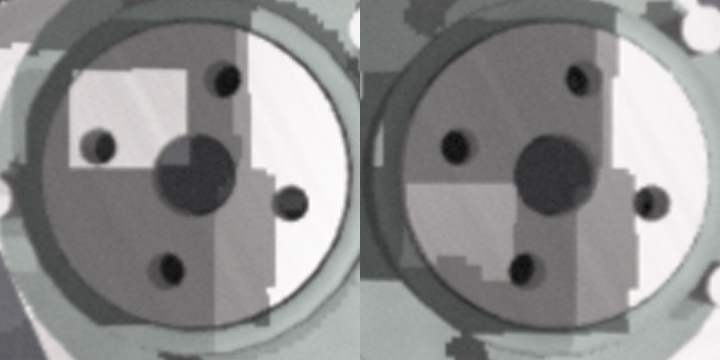

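View pics/barAB.png

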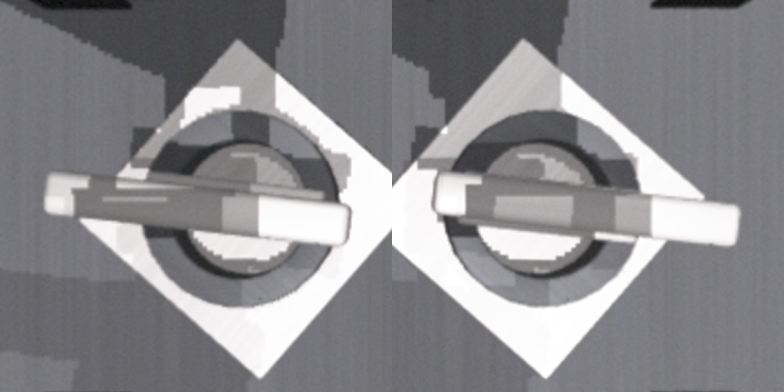

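Run:
```python
from h import *
bar=np.array([466.2,-130.6]); rows=[]; low=[]
for n in('barA','barB'):
    r=rectify(n,bar,104,60,6); M=cv2.getRotationMatrix2D((360,360),-6.3,1)
    r=cv2.warpAffine(r,M,(720,720),flags=cv2.INTER_CUBIC)[285:435]; cv2.line(r,(360,0),(360,12),(0,0,255),1); cv2.line(r,(0,75),(12,75),(0,0,255),1); rows.append(r)
    l=rectify(n,bar,30,60,3); cv2.line(l,(180,0),(180,360),(0,0,255),1); cv2.line(l,(0,180),(360,180),(0,0,255),1); low.append(l[30:330])
cv2.imwrite('pics/b2.png',np.vstack(rows+[np.hstack(low)]))
```

```text
(no output)
```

View pics/b2.png

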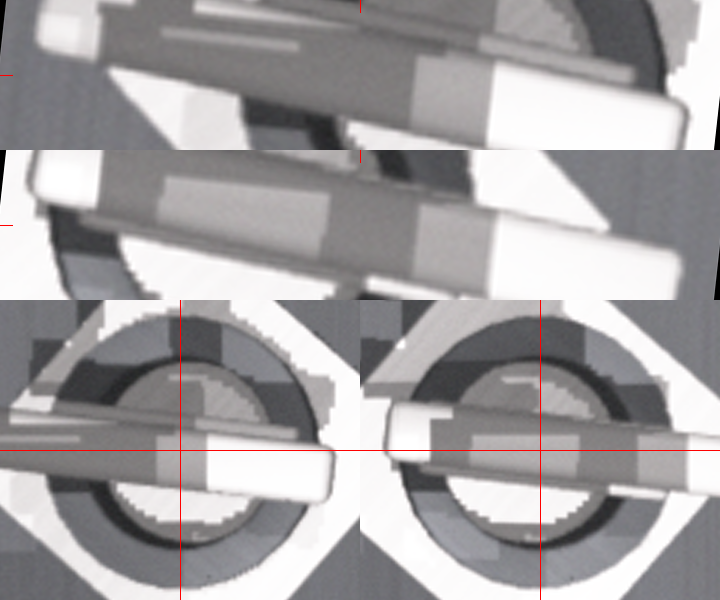

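Run:
```python
from h import *
y=np.pi-np.radians(5.3); b=[466.2,-130.6]
env.reach([*b,240],q(y)); env.move_l([*b,155]); env.hold(.2); shot('g0')
w=set_gripper(0); env.hold(.3); s=env.read_state(); print(s['width'],s['tool_pos'],s['force'],s['wrist_torque'],s['time_s'])
shot('g1')
env.move_l([*b,260],rate=100); env.hold(.2); s=env.read_state(); print(s['width'],s['tool_pos'],s['force'],s['wrist_torque'],s['time_s'])
shot('g2')
cv2.imwrite('pics/g.png',np.hstack([cv2.imread('pics/g1.png')[:,120:520],cv2.imread('pics/g2.png')[:,120:520]]))
```

```text
15.453416130584468 [ 466.14245982 -130.58388594  154.95905497] [ 0.53181722 -0.17384662 -0.40777671] [ 0.06003228 -0.12186662 -0.05135447] 15.325
15.329905049830886 [ 465.97635521 -130.50722408  259.46251909] [-0.08107125  0.18508601 -4.09702772] [ 0.05646559 -0.13141025 -0.00404986] 16.775
```

View pics/g.png

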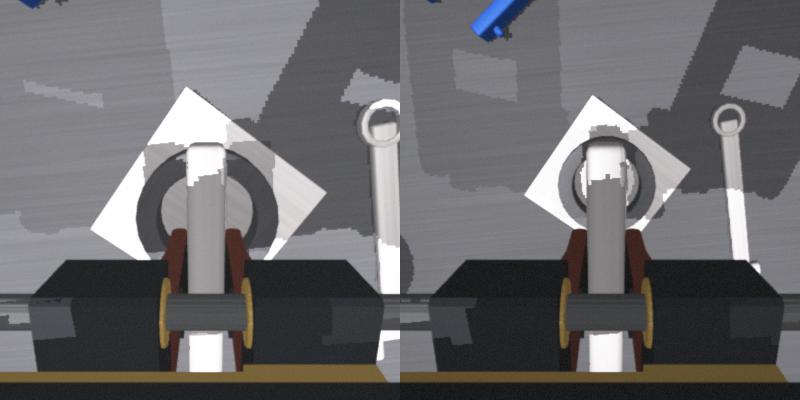

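Run:
```python
from h import *
C=np.array(viewer.camera_params('wrist')['tool_from_camera']);p=viewer.camera_params('wrist')
for v in (137,143,149):
    print(v,[ray(p,C,327,v,z).round(1) for z in (51,71)])
s=env.read_state(); print(s['orientation'],q(np.pi-np.radians(5.3)))
hub=np.array([547.8,178.5]); y=np.pi-np.radians(16.5)
env.move_l([*hub,260],q(y),rate=120); env.move_l([*hub,224],rate=60); env.hold(.3)
print(env.read_state()['tool_pos'],env.read_state()['force'])
st=env.move_l([*hub,209.5],rate=15,f_stop=6); env.hold(.2); s=env.read_state(); print(st,s['tool_pos'],s['force'],s['wrist_torque'],s['time_s'])
```

```text
137 [array([58.7, -1. ]), array([57.3, -0.9])]
143 [array([56.5, -1. ]), array([54.6, -0.9])]
149 [array([54.1, -1. ]), array([52. , -0.9])]
[ 4.62218949e-02  9.98931086e-01  1.07788427e-04 -4.59378300e-04] [4.62347370e-02 9.98930603e-01 6.11668583e-17 2.83106114e-18]
[547.92711724 178.55224201 224.34068917] [-0.23600172 -0.33282181 -4.16974983]
True [547.68966089 178.53259933 209.93047808] [-0.43454087 -0.49066389  5.70129071] [-0.03635995 -0.04375948  0.02922354] 21.7833
```

Run:
```python
from h import *
s=env.read_state(); p=[547.8,178.5,210.0]; y=np.pi-np.radians(16.5); t0=s['wrist_torque'][2]
n=0
for i in range(1,40):
    y-=0.03; env.move_l(p,q(y),rate=10) if 0 else env.move_joints(env.ik(p,q(y))); s=env.read_state(); t=s['wrist_torque'][2]-t0
    print(i,round(0.03*i,2),round(t,2),s['force'].round(1),round(s['width'],2),round(s['time_s'],2))
    if abs(t)>0.6: break
    if s['time_s']>45 or np.linalg.norm(s['force'])>35: break
print(s['tool_pos'],y)
```

```text
1 0.03 0.0 [-0.   1.3 -2.2] 16.0 22.03
2 0.06 0.17 [ 0.7  3.8 -3.2] 15.91 22.28
3 0.09 0.13 [ 1.4  4.9 -2.7] 15.8 22.53
4 0.12 0.13 [ 1.1  5.2 -3.3] 15.86 22.78
5 0.15 0.12 [ 2.4  4.8 -4. ] 15.55 23.03
6 0.18 0.14 [ 1.6  4.7 -1.8] 15.97 23.28
7 0.21 0.15 [ 1.9  4.9 -3.9] 15.79 23.53
8 0.24 0.17 [ 1.3  4.9 -2.8] 15.75 23.78
9 0.27 0.22 [ 1.4  4.  -3.3] 15.7 24.03
10 0.3 0.1 [ 1.6  4.6 -3.2] 15.99 24.28
11 0.33 0.15 [ 1.6  5.1 -2.3] 15.69 24.53
12 0.36 0.18 [ 1.   5.6 -2.5] 16.23 24.78
13 0.39 0.14 [ 1.1  5.2 -3.1] 15.58 25.03
14 0.42 0.14 [ 0.8  5.1 -2.2] 16.07 25.28
15 0.45 0.17 [ 1.1  4.8 -2.7] 15.81 25.53
16 0.48 0.2 [ 1.4  5.4 -2.7] 16.09 25.78
17 0.51 0.2 [ 0.4  4.8 -2.3] 16.49 26.03
18 0.54 0.16 [ 1.   5.2 -1.1] 15.93 26.28
19 0.57 0.12 [ 1.6  4.4 -2.3] 15.72 26.53
20 0.6 0.13 [ 1.6  4.3 -2.4] 15.48 26.78
21 0.63 0.15 [ 0.9  5.3 -2.5] 15.88 27.03
22 0.66 0.16 [ 1.8  5.2 -3. ] 16.04 27.28
23 0.69 0.16 [ 1.6  4.6 -2.8] 16.11 27.53
24 0.72 0.18 [ 1.7  5.2 -2.8] 16.14 27.78
25 0.75 0.19 [ 0.8  4.  -2.5] 15.88 28.03
26 0.78 0.12 [ 0.9  4.  -1.6] 15.7 28.28
27 0.81 0.48 [ 1.3  5.  -1.3] 16.1 28.53
28 0.84 0.73 [ 0.5  5.3 -1. ] 16.4 28.78
[547.87401586 178.68049422 210.10169005] 2.0136133270107344
```

Run:
```python
from h import *
t0=.03; p=[547.8,178.5,210.0]; y=2.01361
env.hold(.4); s=env.read_state(); print(s['wrist_torque'],s['force'])
y-=.015; env.move_joints(env.ik(p,q(y))); env.hold(.4); s=env.read_state(); print(s['wrist_torque'],s['force'],s['width'],s['tool_pos'])
shot('t')
```

```text
[ 0.91487042 -0.31424322  0.72687932] [ 0.48937937  5.58951999 -1.17771861]
[ 0.85229024 -0.46783916  0.77441953] [1.02955229 3.74603997 0.19706669] 16.196601837478244 [547.9284712  178.51504657 210.11496152]
```

View pics/t.png

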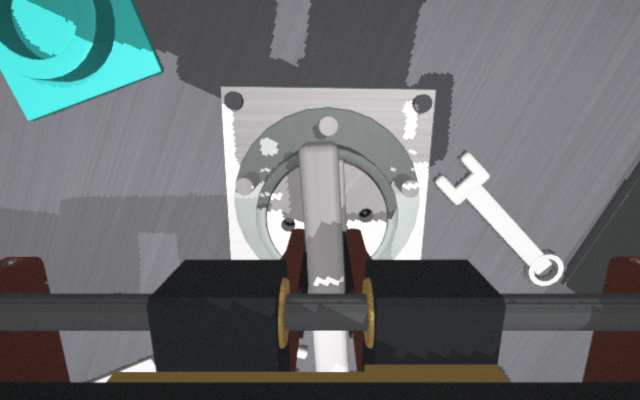

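Run:
```python
from h import *
p=[547.8,178.5,210.0]; y=2.01361-.015
for i in range(6):
    y+=.015; env.move_joints(env.ik(p,q(y))); s=env.read_state(); t=s['wrist_torque'][2]; print(round(t,2),s['force'].round(1))
    if t<.12: break
r=env.move_l([547.8,178.5,222],rate=30,f_stop=15); s=env.read_state(); print(r,s['force'],s['tool_pos'],s['width'])
if not r:
    env.move_l([547.8,178.5,262],rate=80)
    b=[466,-130.8]; yy=np.pi-np.radians(5.3)
    env.move_l([*b,262],q(yy),rate=100); env.hold(.3); shot('r'); s=env.read_state(); print(s['force'],s['tool_pos'],s['wrist_torque'],s['time_s'])
```

```text
0.6 [1.4 5.2 0.2]
0.45 [1.1 4.6 0.2]
0.24 [2.6 3.9 0.6]
0.1 [1.8 4.3 1.2]
False [-0.32397958  0.0949007  -4.34212318] [546.88491964 178.0401967  221.35611034] 15.908386644324612
[ 0.94285661  0.15507608 -4.06997309] [ 466.01397578 -130.75843952  261.97559279] [ 0.08983219 -0.20133034 -0.03517968] 35.7833
```

View pics/r.png

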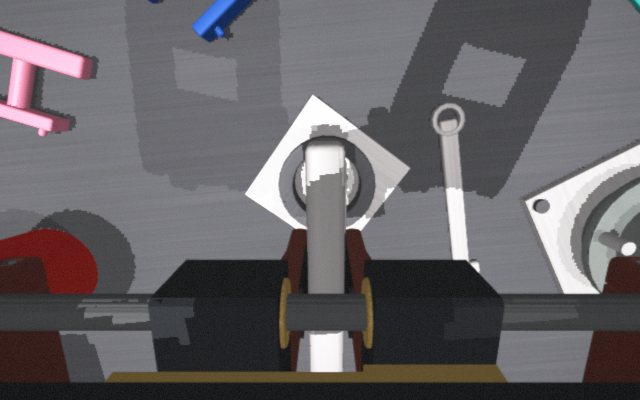

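Run:
```python
from h import *
b=[466,-130.8]
env.move_l([*b,170],rate=100); env.hold(.2)
r=env.move_l([*b,153.5],rate=15,f_stop=4); env.hold(.1); s=env.read_state(); print(r,s['tool_pos'],s['force'],s['wrist_torque'])
if s['tool_pos'][2]<157:
    set_gripper(60); env.hold(.3); env.move_l([*b,260],rate=80)
    yy=0-np.radians(5.3)
    env.move_l([*b,300],rate=100); env.hold(.2); shot('e'); hub=np.array([547.8,178.5])
    env.reach([hub[0],hub[1],255],q(0)); env.hold(.3); shot('f'); print(env.read_state()['time_s'])
    cv2.imwrite('pics/end.png',np.hstack([cv2.imread('pics/e.png')[:,120:520],rectify('f',hub,85,50,4)]))
```

```text
True [ 465.75180436 -130.64838706  154.92528684] [-1.67582526  1.07415875  6.77997076] [ 0.18742558 -0.3340563   0.07450149]
44.875
```

View pics/end.png

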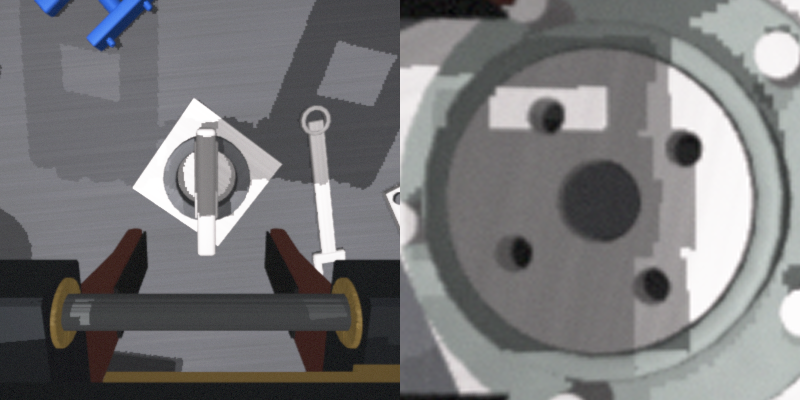

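```bash
python3 -c "
from h import *
workorder.sign_off(); print(env.read_state()['time_s'])"
```

```text
the job is handed in; nothing more can be done
the job is handed in; nothing more can be done
```

The job is done and handed in: the ring is turned up tight, and the spanner is back in its pipe stand and released. The clock stood at about 45 s of the 70 s allowed. No verdict was reported.

- **Seating:** both pins went in on the first descent. The TCP stopped at 209.9 mm, against 210 mm for pins fully home, with a contact force of about 10 N.
- **Tightening:** I turned the ring clockwise at a low running torque of about 0.15 N m until it rose sharply, and stopped at about 0.77 N m. I then backed off until the torque was near zero and lifted clear.
- **Ring check:** pictures of the holes before and after show the ring turned about 0.72 rad, which fits a start near 0.48 and the stop at 1.2. The joint value cannot be read directly, so "tight" rests on the torque rise and that angle.
- **Return:** the spanner came to rest at its original height (TCP 154.9 mm against 155.0 mm when I took it). The last picture shows it upright, centred in the pipe and free of the gripper.
- **Disagreements:** the measured running torque was lower than the 0.3 N m stated; I put that down to a steady side force of about 5 N from uneven pin contact. Under full torque the crossbar also turned slightly in the jaws, but it was straight again before I set it down.

The bystanders were not touched as far as the pictures and forces show.

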